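# Load the tasting-tin dispenser

## Robot

A 6-joint arm with a two-finger parallel gripper is mounted at the origin on a cart in front of the work surface, level with it; the furniture and walls round the work are solid. World frame = base frame: x ahead of the robot, y to its left, z up, the work surface at z = 0. Lengths are in mm, angles in rad, forces in N, time in s.
With the tool pointing down it reaches from about 300 to 775 mm from the base axis. Payload 14.6 kg.
Tool frame: the origin (TCP) lies at the very end of the fingers, on their centre line; the grasp point (between the pads) lies 19 mm behind it; z points along the fingers, y is the line along which they close (so a half turn about z gives the same grasp; the last joint's range is limited). The gripper opens to 94 mm and grips with 3 to 60 N. Pads are 16 mm wide; open, the fingers measure 119 mm over their backs; the gripper's body (75 mm by 177 mm) begins 78 mm behind the grasp point.
Start: joints at [1.124, 0.3, 1.521, -0, 1.321, -0.067], TCP at [203.901, 510.797, 205.446] pointing down, gripper open.
Joint ranges: [-3.03, 3.03], [-0.79, 2.21], [0.23, 2.52], [-1.04, 4.18], [0, 3.07], [-2.55, 2.55]. Speed limits (rad/s): [2.22, 2.22, 2.57, 3.14, 3.14, 3.14].

## Interface

Orientations are given as [roll, pitch, yaw] about the fixed x, y, z axes, in that order (R = Rz(yaw) Ry(pitch) Rx(roll)).
In Python, from cell import manip gives the robot as it stands.
- The arm moves only by the tool servo_tool, never from a script. Its argument "motion" is a list that holds one entry, the list of rows, each a list of 7 numbers: the shift along the world's x, y, z as a fraction of full scale, then the turn, a rotation vector about the world's x, y, z as a fraction of full scale, then the closure, from 0 (fully open) to 1 (shut). In form: [[[x, y, z, rx, ry, rz, gripper], ...]]. A call has 1 to 10 rows; each row is the pose to reach, as a shift and turn from the pose commanded when the call began, turning the shorter way round; what a row does not reach only later rows make up. Full scale, the value 1, is 0.5 m for a shift and pi rad for a turn. A row lasts 1/10 s, in which the tool goes at most 50 mm and 8.59 degrees, less where a joint would pass 70% of its speed; a pose out of reach is approached as far as the arm can. A call with a number of a shift or a turn outside -1 to 1 is refused whole. A call with a gripper value outside its range is refused whole. The fingers move at their own pace and stop on an object; "newtons" is the grip in N (left out, the last holds). Time passes only in rows, so rows that repeat a pose let the fingers close. It gives the time, the measured TCP pose, the force, the opening and the grip force at its end, in the units of the state.
- manip.read_state(): the state, without advancing time (a new reading comes with each control period).
- manip.camera(name): name is "scene" or "top"; returns a dict with "frame" (480x640x3 uint8, red, green, blue), "range_z" (480x640 float32, mm along the optical axis (not along the pixel's ray), 0 where there is no reading), "vfov" (degrees; the focal length in pixels is half the picture's height over the tangent of half this angle, whatever the lens; pixels are square), "cx", "cy" (the principal point, pixels), "cam_to_world" (4x4, takes a point from camera to world coordinates). Camera axes: x right, y down, z forward; pixel columns grow to the right and rows downward; lengths in mm; the calibration is good to about 2 mm. A picture is of the moment at which its call begins.
- manip.sign_off(): hands the job in; it is judged then, once.
The state is a dict: "clock": time; "joints": joint angles; "qd": joint speeds; "effort": joint torques, N m; "eef_pos": TCP position; "eef_rot": TCP orientation; "wrist_force": force on the tool from outside, world axes, zero at the start; "moment": the same for the moment, N m; "finger_gap": finger opening in mm; "finger_force": force on a finger pad.
Only numpy, scipy, OpenCV 4.12 (cv2) and the standard library are available. Lean on these libraries where they do the work, as an engineer would, in place of code of your own. Each camera call takes 0.05 s, during which the arm holds its last target. There are 200 camera calls.

## Task

Take every tasting tin out of the deep wells of the wooden caddy and stack them all upright, knobs up, in the steel dispenser, pushing them down on its spring platform until the lid of the top tin is flush with the dispenser's rim (only its knob stands out). Only then press the red lock plunger fully down to its stop. Do not tip the caddy over and leave the round box, the red chocolate bar and the ink pad where they are.

Things in the scene. Friction and masses are not known exactly. Their poses are not given: they have to be found in the camera images.
- caddy: loose open wooden caddy, 195 x 195 x 96 mm high, 1.8 kg, with 2 x 2 square wells along its x and y axes, each 90 mm wide and 90 mm deep (walls 5, floor 6 mm thick), centred 47.5 mm from the middle in x and in y. A fully open gripper does not fit a well. Each tin stands upright in its own well and can slide 5 mm either way. Origin: centre of the underside, z up
- dispenser: steel tin dispenser fixed to the table: a round upright tube with its rim 162 mm above the table, bore 89 mm across, mouth flared to about 101 mm over the top 12 mm, holding a spring-loaded platform; a post with a red plunger stands 92 mm from the tube's axis on the dispenser's own -x side. Origin: centre of the underside on the tube's axis, z up
- rim (a point): point on the axis of the dispenser's tube at the height of its rim (z up)
- platform (a joint): how far the white platform in the tube has sunk, m: at 0 its surface is 14 mm below the rim, at the lower stop (0.128) 142 mm. Its spring about balances the tins that stand on it and a brake holds it wherever it is pushed: it sinks only when pushed with about 4 to 9 N and does not come back up
- lock (a joint): how far the red lock plunger of the dispenser is pressed, m: 0 up, 0.014 fully down at its stop; it takes 5 to 7 N and stays where it is pushed
- lock_head (a point): centre of the top face of the red plunger head (34 mm across); 155 mm above the table when up, moves down with the plunger
- tin_0: dark teal round tasting tin (may be absent), about 0.2 kg: body 80 mm across, 34 mm high, flat lid with a central brass knob 20 mm across and 26 mm high (top 60 mm above the underside). Origin: centre of the underside, z up to the knob. A recess below, 56 mm across and 28 mm deep, takes the knob of the tin it stands on, so tins stack 34 mm apart
- tin_1: dark red round tasting tin (may be absent), about 0.2 kg: body 80 mm across, 34 mm high, flat lid with a central brass knob 20 mm across and 26 mm high (top 60 mm above the underside). Origin: centre of the underside, z up to the knob. A recess below, 56 mm across and 28 mm deep, takes the knob of the tin it stands on, so tins stack 34 mm apart
- tin_2: ochre round tasting tin (may be absent), about 0.2 kg: body 80 mm across, 34 mm high, flat lid with a central brass knob 20 mm across and 26 mm high (top 60 mm above the underside). Origin: centre of the underside, z up to the knob. A recess below, 56 mm across and 28 mm deep, takes the knob of the tin it stands on, so tins stack 34 mm apart
- tin_3: cream round tasting tin (may be absent), about 0.2 kg: body 80 mm across, 34 mm high, flat lid with a central brass knob 20 mm across and 26 mm high (top 60 mm above the underside). Origin: centre of the underside, z up to the knob. A recess below, 56 mm across and 28 mm deep, takes the knob of the tin it stands on, so tins stack 34 mm apart
- round_box: round chip-wood box, 90 mm across, 36 mm high, a bystander; origin centre of the underside
- red_bar: red wrapped chocolate bar, 56 x 139 x 11 mm, a bystander; origin centre of the underside
- ink_tin: dark blue ink pad tin, 60 x 90 x 17 mm, a bystander; origin centre of the underside
Not all that is in view belongs to the job. There is more than one size of the tin_1; the job needs the middle-sized.

How it is judged (in metres and radians):
On the way, in this order (a step that is already met when the one before it is completed fails the run):
1. all tins are stacked in the dispenser, the top lid flush with the rim (horizontal distance between each of tin_0, tin_1, tin_2, tin_3 and rim below 0.01 m and angle between each of tin_0, tin_1, tin_2, tin_3's own z axis and vertical below 0.12 rad and z of each of tin_0, tin_1, tin_2, tin_3 in the frame of rim below -0.028 m and linear speed of each of tin_0, tin_1, tin_2, tin_3 below 0.03 m/s and z of any of tin_0, tin_1, tin_2, tin_3 in the frame of rim above -0.04 m), for 0.2 s.
2. the lock plunger is pressed fully down (value of joint lock above 0.012 m), for 0.2 s.
At the end, for the whole second after the job is handed in: every tin present stands upright (within 0.12 rad) and at rest in the dispenser, within 10 mm of the tube's axis; the lid of the top tin is within 6 mm of the height of the rim and no lid is higher; the lock plunger is down by more than 12 of its 14 mm (all of step 1 and value of joint lock above 0.012 m); the robot touches nothing.
It fails at once if the caddy is tipped (angle between caddy's own z axis and vertical above 0.4 rad).
It fails at once if the round box is displaced by more than 30 mm (distance of round_box from where it was at the start of the episode above 0.03 m).
It fails at once if the red chocolate bar is displaced by more than 30 mm (distance of red_bar from where it was at the start of the episode above 0.03 m).
It fails at once if the ink pad is displaced by more than 30 mm (distance of ink_tin from where it was at the start of the episode above 0.03 m).
Of tin_0, tin_1, tin_2, tin_3 only 3 to 4 are there at a start; the rules pass over those that are not, and their reading is None.
At some moment in a run one of caddy may be knocked a few centimetres aside while the robot is not near it.
Once in a run the grip may slacken for a moment while it holds something.
It also fails if it takes over 210 s, if anything falls off the work surface, if the arm or the gripper's body presses on something with over 40 N, if the wrist force passes 120 N, or if a joint passes its speed limit or range.

## Working session

There is one attempt and no reset: what is moved stays moved. The work goes in short steps, Python scripts to look and compute and a tool call to move; the robot and the scene stay as the last step left them, time stands still between calls to the robot, and variables do not carry over. Pictures are saved under pics/ and viewed, at most 14 in all, crops included, and the job is handed in when it is done.

Besides the shell and the picture viewer there is one more tool, called after ">>>" as name(argument=value, ...), one argument or row to a line, values as JSON. servo_tool: Moves the arm, as the interface text tells. Its arguments: {"type":"object","properties":{"motion":{"type":"array"},"newtons":{"type":"number"}},"required":["motion"]}

```bash
ls; mkdir -p pics
cat > h.py <<'E'
import numpy as np, cv2
from cell import manip
def cam(n): return manip.camera(n)
def pts(c):
    z=c["range_z"]; h,w=z.shape; f=h/2/np.tan(np.radians(c["vfov"])/2)
    v,u=np.mgrid[:h,:w]; P=np.stack([(u-c["cx"])/f*z,(v-c["cy"])/f*z,z,np.ones_like(z)],-1)
    W=P@np.array(c["cam_to_world"]).T; W=W[...,:3]; W[z==0]=np.nan; return W
def save(n,im): cv2.imwrite("pics/"+n+".png",im[...,::-1])
E
python3 - <<'E'
from h import *
s=manip.read_state(); print(s)
for n in ("scene","top"):
    c=cam(n); save(n+"0",c["frame"]); np.save(n+"0.npy",pts(c)); print(n,c["vfov"],np.round(c["cam_to_world"],2).tolist())
E
```

```text
pics
{'clock': 0.0, 'joints': array([ 1.12438105e+00,  3.00442202e-01,  1.52153511e+00, -8.82425590e-06,
        1.32070241e+00, -6.66126956e-02]), 'qd': array([-0.0009415 , -0.00167264,  0.00059141, -0.00069963,  0.00099641,
       -0.0002304 ]), 'effort': array([-3.03644221e-03, -5.31812239e+01, -3.52721035e+01,  7.08875502e-02,
        2.44569022e-02, -7.80450205e-05]), 'eef_pos': array([203.81113125, 510.58054482, 204.92162928]), 'eef_rot': array([-3.14050743e+00, -6.38302809e-05,  2.76179222e+00]), 'wrist_force': array([-0.06128102, -0.11354998,  1.03132953]), 'moment': array([ 0.01435442, -0.00278102,  0.04591427]), 'finger_force': 0.0, 'finger_gap': 93.91714959869941}
scene 43.0214761725898 [[0.14, 0.56, -0.82, 1499.04], [0.99, -0.06, 0.12, -493.3], [0.02, -0.83, -0.56, 784.9], [0.0, 0.0, 0.0, 1.0]]
top 44.80640668837538 [[0.03, -1.0, 0.06, 472.18], [-1.0, -0.03, 0.02, -358.3], [-0.02, -0.06, -1.0, 1549.0], [0.0, 0.0, 0.0, 1.0]]
```

View pics/scene0.png

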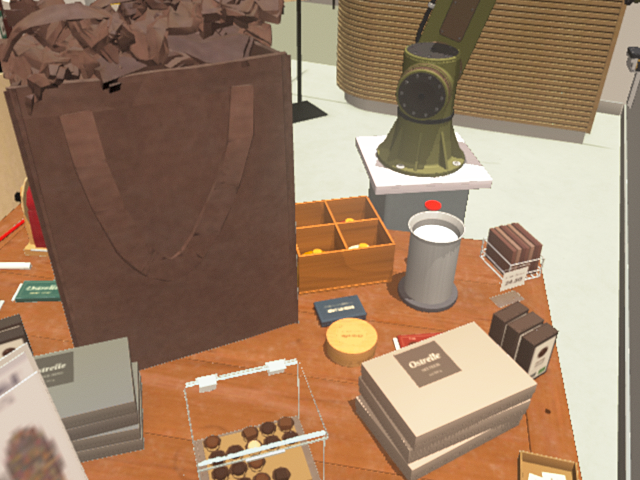

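View pics/top0.png

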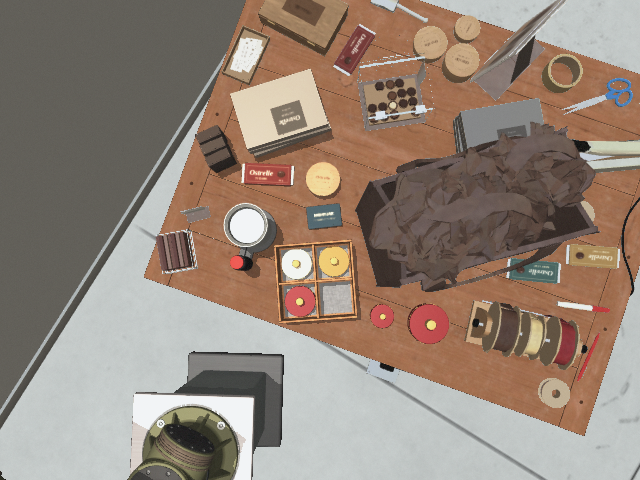

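The top view shows three tins in the caddy wells: cream (297,263), ochre (334,261) and red (300,301), with an empty well at (336,299). Two red decoys lie outside it, small at (382,316) and large at (429,323). The dispenser is at (249,226), the plunger at (238,262), the round box at (323,179), the bar at (267,174) and the ink pad at (324,216).

Run:
```python
from h import *
W=np.load("top0.npy"); im=cv2.imread("pics/top0.png")
cv2.imwrite("pics/crop0.png",cv2.resize(im[190:345,200:460],None,fx=3,fy=3,interpolation=cv2.INTER_CUBIC))
for n,u,v in [("cream",297,263),("ochre",334,261),("red",300,301),("small",382,316),("large",429,323),("plunger",238,262),("platform",247,226),("box",323,179),("ink",324,216),("bar",267,174),("table",372,300),("empty",337,299)]:
    print(n,np.round(W[v,u],0), np.round(W[v+8,u+3],0))
# knob: points in z range
def cen(u,v,r,lo,hi):
    A=W[v-r:v+r,u-r:u+r].reshape(-1,3); A=A[(A[:,2]>lo)&(A[:,2]<hi)]; print(len(A),A.mean(0).round(1),(A.max(0)-A.min(0)).round(0))
for u,v in ((297,263),(334,261),(300,301)):
    cen(u,v,12,58,72); cen(u,v,18,36,46)
cen(315,282,50,90,102); cen(249,226,32,155,168); cen(238,262,14,148,160)
# rim circle fit & caddy rect
A=W[190:258,215:285].reshape(-1,3);A=A[(A[:,2]>157)&(A[:,2]<168)]
print("rim",cv2.minEnclosingCircle(A[:,:2].astype(np.float32)))
A=W[230:335,265:370].reshape(-1,3);A=A[(A[:,2]>91)&(A[:,2]<101)]
print("caddy",cv2.minAreaRect(A[:,:2].astype(np.float32)))
# obstacles near
S=np.load("scene0.npy")
```

```text
cream [ 503. -269.   69.] [ 484. -275.   35.]
ochre [ 511. -362.   67.] [ 491. -371.   37.]
red [ 407. -279.   63.] [ 385. -286.   33.]
small [ 375. -489.   50.] [ 352. -499.   24.]
large [ 363. -604.   80.] [ 340. -618.   40.]
plunger [ 500. -132.  153.] [ 481. -129.   83.]
platform [ 588. -148.  139.] [ 569. -156.  135.]
box [ 725. -328.   39.] [ 706. -336.   32.]
ink [ 631. -333.   15.] [ 609. -341.   23.]
bar [ 740. -177.   11.] [ 719. -186.   10.]
table [ 413. -466.   -1.] [ 393. -473.   21.]
empty [ 413. -373.    8.] [ 392. -382.    9.]
44 [ 502.6 -264.4   65.5] [18. 18. 13.]
600 [ 503.4 -263.7   40.4] [91. 89. 10.]
45 [ 512.7 -360.9   65.9] [18. 18. 14.]
589 [ 512.9 -360.9   40.6] [86. 87. 10.]
45 [ 406.5 -277.    65.4] [18. 18. 11.]
602 [ 405.9 -276.3   40.4] [84. 89. 10.]
872 [ 460.5 -316.    95.6] [223. 233.  12.]
335 [ 591.8 -141.9  160.2] [131. 105.  13.]
139 [ 500.1 -127.6  154. ] [29. 32. 11.]
rim ((577.8636474609375, -144.48193359375), 64.82925415039062)
caddy ((470.96649169921875, -319.5821533203125), (228.63975524902344, 255.45181274414062), 1.0316842794418335)
```

View pics/crop0.png

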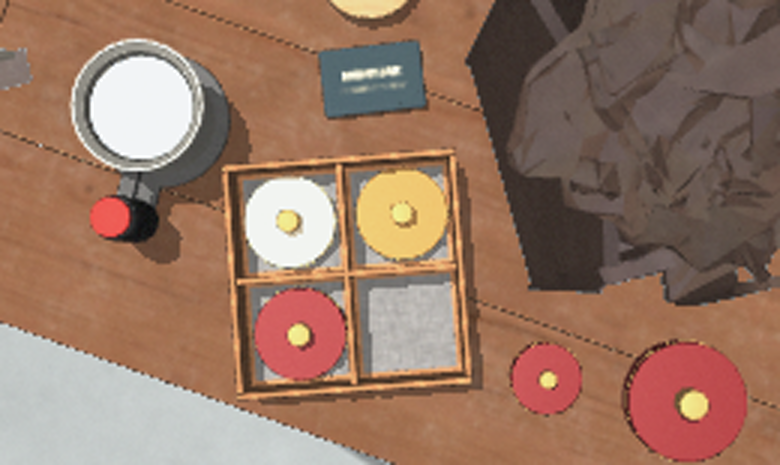

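```bash
cat >> h.py <<'E'
def ray(c,u,v,z):
    h=480; f=h/2/np.tan(np.radians(c["vfov"])/2); T=np.array(c["cam_to_world"])
    d=T[:3,:3]@np.array([(u-c["cx"])/f,(v-c["cy"])/f,1]); o=T[:3,3]; return (o+d*(z-o[2])/d[2]).round(1)
def tri(c1,p1,c2,p2):
    o=[];D=[]
    for c,(u,v) in((c1,p1),(c2,p2)):
        f=240/np.tan(np.radians(c["vfov"])/2);T=np.array(c["cam_to_world"]);d=T[:3,:3]@np.array([(u-c["cx"])/f,(v-c["cy"])/f,1]);D.append(d/np.linalg.norm(d));o.append(T[:3,3])
    t=np.linalg.lstsq(np.stack([D[0],-D[1]],1),o[1]-o[0],rcond=None)[0]; a=o[0]+D[0]*t[0];b=o[1]+D[1]*t[1]; return ((a+b)/2).round(1),np.linalg.norm(a-b).round(1)
E
python3 - <<'E'
from h import *
t=cam("top");s=cam("scene")
save("s1",cv2.resize(s["frame"][185:315,285:475],None,fx=4,fy=4,interpolation=cv2.INTER_CUBIC))
W=pts(t)
print("rim",ray(t,245.7,225,162),"plunger",ray(t,236.3,262.3,155))
print("bar",ray(t,267,174,11))
B=W[:300,340:].reshape(-1,3);B=B[(B[:,2]>100)]
m=(B[:,0]<650)&(B[:,0]>350)&(B[:,1]<-390);B=B[m];i=B[:,1].argmax();print("bag near",B[i],B[:,2].max(), B[B[:,1]>-450].round(0)[::40].tolist())
S=pts(s);B=S[:,:300].reshape(-1,3);B=B[(B[:,2]>100)&(B[:,0]<800)&(B[:,0]>300)&(B[:,1]>-460)&(B[:,1]<-370)];print(len(B),B[::300].round(0).tolist())
for n,u,v,z in (("c",296.2,262.8,66),("c",296,263.5,40),):print(ray(t,u,v,z))
# everything tall >200
m=(W[...,2]>200);print("tall y range",np.nanmax(W[...,1][m]),np.nanmax(W[...,2]))
E
```

```text
rim [ 588.9 -148.3  162. ] plunger [ 499.1 -127.9  155. ]
bar [ 739.8 -177.4   11. ]
bag near [ 563.42197876 -393.24436641  100.69333043] 599.6658693017374 [[649.0, -433.0, 511.0], [643.0, -424.0, 510.0], [639.0, -431.0, 514.0], [636.0, -436.0, 513.0], [646.0, -419.0, 406.0], [640.0, -424.0, 419.0], [643.0, -423.0, 376.0], [622.0, -447.0, 511.0], [624.0, -436.0, 468.0], [637.0, -425.0, 345.0], [615.0, -443.0, 498.0], [630.0, -429.0, 347.0], [612.0, -445.0, 478.0], [631.0, -428.0, 293.0], [611.0, -443.0, 439.0], [595.0, -449.0, 555.0], [624.0, -431.0, 279.0], [605.0, -444.0, 424.0], [634.0, -423.0, 125.0], [610.0, -439.0, 324.0], [583.0, -446.0, 554.0], [604.0, -442.0, 318.0], [578.0, -449.0, 557.0], [575.0, -430.0, 546.0], [609.0, -434.0, 157.0], [569.0, -440.0, 554.0], [566.0, -426.0, 548.0], [597.0, -439.0, 157.0], [560.0, -446.0, 563.0], [556.0, -441.0, 561.0], [553.0, -438.0, 561.0], [549.0, -436.0, 565.0], [546.0, -438.0, 563.0], [543.0, -441.0, 564.0], [539.0, -444.0, 567.0], [536.0, -443.0, 563.0], [533.0, -447.0, 562.0], [529.0, -448.0, 567.0], [524.0, -432.0, 555.0]]
6981 [[559.0, -458.0, 564.0], [588.0, -442.0, 553.0], [581.0, -456.0, 528.0], [640.0, -440.0, 510.0], [652.0, -441.0, 498.0], [652.0, -440.0, 482.0], [650.0, -436.0, 465.0], [650.0, -437.0, 448.0], [649.0, -432.0, 431.0], [651.0, -423.0, 414.0], [660.0, -455.0, 400.0], [652.0, -449.0, 378.0], [651.0, -428.0, 358.0], [650.0, -420.0, 337.0], [656.0, -440.0, 321.0], [661.0, -455.0, 303.0], [654.0, -436.0, 277.0], [662.0, -455.0, 261.0], [651.0, -419.0, 229.0], [652.0, -434.0, 207.0], [657.0, -442.0, 187.0], [659.0, -448.0, 164.0], [660.0, -455.0, 139.0], [659.0, -451.0, 111.0]]
[ 503.9 -266.2   66. ]
[ 502.6 -264.2   40. ]
tall y range 433.8088921954568 603.5770847563158
```

View pics/s1.png

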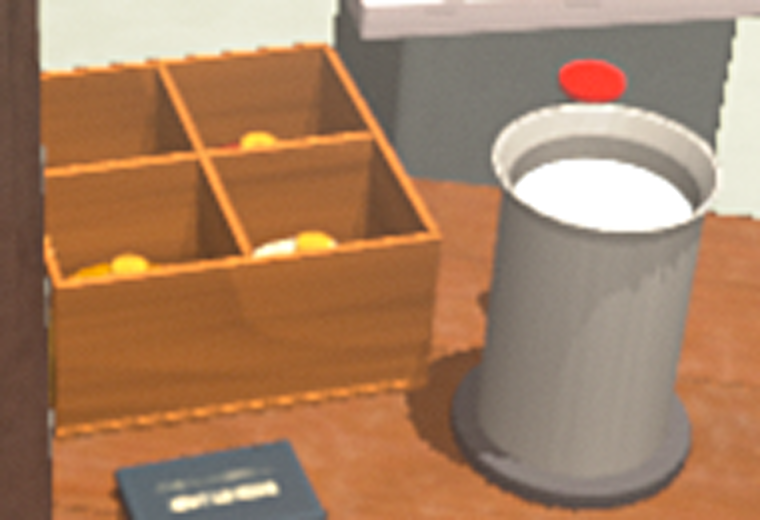

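The scene crop shows the cream knob at about (317,240), ochre at (128,262) and red at (258,140). The dispenser rim spans (492..716, 105..235), with the plunger behind it at (592,80). Next: triangulation and bag clearance.

Run:
```python
from h import *
t=cam("top");s=cam("scene"); W=pts(t)
g=lambda u,v:(285+u/4,185+v/4)
h=lambda u,v:(200+u/3,190+v/3)
print("cream",tri(t,h(288,220),s,g(317,240)),"ochre",tri(t,h(402,212),s,g(128,262)))
print("rim",tri(t,h(137,105),s,g(604,168)),"plung",tri(t,h(109,217),s,g(592,80)))
B=W[100:330,340:].reshape(-1,3)
for z in range(50,600,75):
    r=[]
    for x in range(430,660,30):
        m=(abs(B[:,2]-z)<38)&(abs(B[:,0]-x)<15); r.append(round(float(np.percentile(B[m,1],97))) if m.sum()>3 else None)
    print(z,r)
```

```text
cream (array([ 502.9, -263.9,   66.2]), np.float64(3.9)) ochre (array([ 512.1, -361.5,   66.9]), np.float64(1.8))
rim (array([ 589.3, -147.4,  159. ]), np.float64(0.7)) plung (array([ 499.3, -126.5,  150.9]), np.float64(1.5))
50 [-383, -398, -380, -380, -380, -436, -376, -375]
125 [-411, -381, -407, -404, -378, -440, -427, -415]
200 [None, -473, -467, -461, -460, -440, -428, -416]
275 [None, -475, -470, -465, -466, -444, -429, -417]
350 [None, -476, -474, -470, -790, -806, -433, -418]
425 [None, -477, -475, -698, -759, -803, -435, -420]
500 [None, -478, -478, -552, -654, -699, -438, -424]
575 [None, -529, -473, -435, -429, -440, -464, -472]
```

>>> servo_tool(
  motion=[
    [[0.02, -0.1, 0.2, 0, 0, -0.05, 0.2], [0.06, -0.2, 0.2, 0, 0, -0.1, 0.5], [0.1, -0.3, 0.2, 0, 0, -0.14, 0.57], [0.14, -0.4, 0.2, 0, 0, -0.19, 0.57], [0.18, -0.5, 0.2, 0, 0, -0.23, 0.57], [0.2, -0.6, 0.2, 0, 0, -0.28, 0.57], [0.2, -0.7, 0.2, 0, 0, -0.33, 0.57], [0.2, -0.8, 0.2, 0, 0, -0.379, 0.57], [0.2, -0.9, 0.2, 0, 0, -0.379, 0.57], [0.2, -1.0, 0.2, 0, 0, -0.379, 0.57]],
  ],
  newtons=40,
)

```text
clock: 1.3
eef_pos: [302.3, 63.3, 305.5]
eef_rot: [3.141, -0.0, 1.571]
wrist_force: [1.5, -0.7, -0.8]
finger_gap: 40.2
finger_force: 0.0
```

>>> servo_tool(
  motion=[
    [[0, 0, 0, 0, 0, 0, 0.57]],
  ],
)

```text
clock: 1.4
eef_pos: [302.9, 60.3, 305.6]
eef_rot: [3.14, 0.001, 1.562]
wrist_force: [-0.4, 0.7, 0.2]
finger_gap: 40.3
finger_force: 0.0
```

>>> servo_tool(
  motion=[
    [[0.09, -0.04, 0, 0, 0, 0, 0.57], [0.17, -0.1, 0, 0, 0, 0, 0.57], [0.23, -0.18, 0, 0, 0, 0, 0.57], [0.28, -0.26, 0, 0, 0, 0, 0.57], [0.32, -0.35, 0, 0, 0, 0, 0.57], [0.36, -0.44, 0, 0, 0, 0, 0.57], [0.39, -0.53, 0, 0, 0, 0, 0.57], [0.4, -0.62, -0.04, 0, 0, 0, 0.57], [0.4, -0.65, -0.13, 0, 0, 0, 0.57], [0.4, -0.65, -0.2, 0, 0, 0, 0.57]],
  ],
)

```text
clock: 2.4
eef_pos: [502.7, -261.0, 202.4]
eef_rot: [-3.14, -0.001, 1.569]
wrist_force: [0.0, -0.2, -0.0]
finger_gap: 40.5
finger_force: 0.0
```

Run:
```python
from h import *
t=cam("top");s=cam("scene");st=manip.read_state();print(st["eef_pos"],st["eef_rot"],st["wrist_force"])
W=pts(t)
save("s2",np.vstack([cv2.resize(t["frame"][180:345,200:430],(700,502)[0:2]),])) 
for u,v in ((297,263),(334,261),(300,301)):
    A=W[v-16:v+16,u-16:u+16].reshape(-1,3);A=A[(A[:,2]>58)&(A[:,2]<72)];print(len(A),A.mean(0).round(1) if len(A) else 0)
```

```text
[ 501.54918937 -258.59848644  200.55950539] [-3.13442407 -0.00441567  1.57107197] [ 0.16460642 -0.46408559  0.1901501 ]
0 0
48 [ 512.8 -360.8   65.4]
15 [ 402.9 -280.4   65.1]
```

>>> servo_tool(
  motion=[
    [[0, -0.006, -0.06, 0, 0, 0, 0.57], [0, -0.006, -0.12, 0, 0, 0, 0.57], [0, -0.006, -0.18, 0, 0, 0, 0.57], [0, -0.006, -0.24, 0, 0, 0, 0.57], [0, -0.006, -0.29, 0, 0, 0, 0.57], [0, -0.006, -0.31, 0, 0, 0, 0.57], [0, -0.006, -0.31, 0, 0, 0, 0.57]],
  ],
)

```text
clock: 3.2
eef_pos: [503.4, -262.4, 50.8]
eef_rot: [-3.141, -0.0, 1.572]
wrist_force: [0.0, -0.6, 0.7]
finger_gap: 40.3
finger_force: 0.0
```

>>> servo_tool(
  motion=[
    [[0, 0, -0.014, 0, 0, 0, 0.57], [0, 0, -0.014, 0, 0, 0, 1], [0, 0, -0.014, 0, 0, 0, 1], [0, 0, -0.014, 0, 0, 0, 1], [0, 0, -0.014, 0, 0, 0, 1], [0, 0, -0.014, 0, 0, 0, 1]],
  ],
)

```text
clock: 3.8
eef_pos: [503.1, -263.1, 44.0]
eef_rot: [3.141, 0.001, 1.571]
wrist_force: [-0.4, -0.6, 6.9]
finger_gap: 19.8
finger_force: 40.0
```

>>> servo_tool(
  motion=[
    [[0, 0, 0.04, 0, 0, 0, 1], [0, 0, 0.1, 0, 0, 0, 1], [0, 0, 0.16, 0, 0, 0, 1], [0, 0, 0.22, 0, 0, 0, 1], [0, 0, 0.28, 0, 0, 0, 1], [0, 0, 0.34, 0, 0, 0, 1], [0, 0, 0.38, 0, 0, 0, 1], [0, 0, 0.38, 0, 0, 0, 1]],
  ],
)

```text
clock: 4.6
eef_pos: [503.4, -263.3, 235.7]
eef_rot: [3.138, 0.002, 1.571]
wrist_force: [0.7, -0.0, -2.5]
finger_gap: 19.1
finger_force: 40.0
```

>>> servo_tool(
  motion=[
    [[0.04, 0.06, 0, 0, 0, 0, 1], [0.09, 0.12, 0, 0, 0, 0, 1], [0.13, 0.18, 0, 0, 0, 0, 1], [0.171, 0.231, 0, 0, 0, 0, 1], [0.171, 0.231, 0, 0, 0, 0, 1], [0.171, 0.231, 0, 0, 0, 0, 1]],
  ],
)

```text
clock: 5.2
eef_pos: [588.0, -147.0, 231.5]
eef_rot: [-3.139, -0.001, 1.572]
wrist_force: [-0.9, -0.4, -2.7]
finger_gap: 19.4
finger_force: 40.0
```

Run:
```python
from h import *
t=cam("top");s=cam("scene");st=manip.read_state();print(st["eef_pos"],st["finger_gap"])
save("s3",np.vstack([cv2.resize(s["frame"][120:320,340:540],(600,600))]))
W=pts(t)
for u,v in ((334,261),(300,301)):
    A=W[v-16:v+16,u-16:u+16].reshape(-1,3);A=A[(A[:,2]>58)&(A[:,2]<72)];print(len(A),A.mean(0).round(1) if len(A) else 0)
```

```text
[ 587.70108652 -148.04467317  232.35080845] 19.980299240786394
47 [ 513.2 -360.7   65.8]
45 [ 406.7 -276.5   65.6]
```

View pics/s3.png

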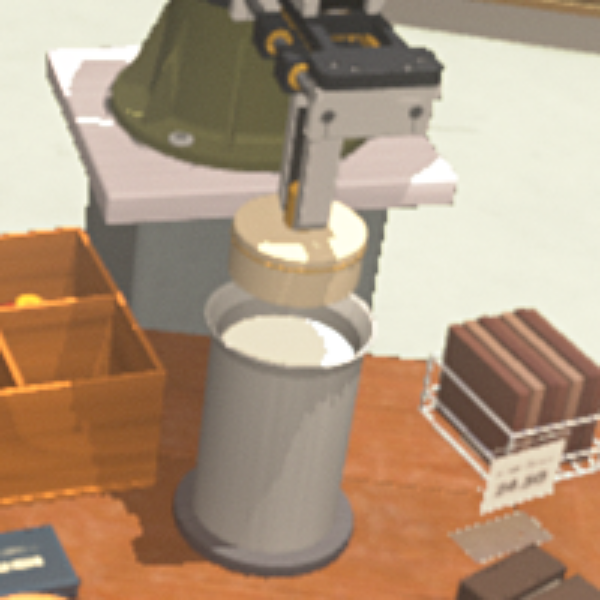

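The cream tin is held level above the tube, centred at about (297,250) in the crop. Lowering and pushing it next.

>>> servo_tool(
  motion=[
    [[0, 0, -0.03, 0, 0, 0, 1], [0, 0, -0.06, 0, 0, 0, 1], [0, 0, -0.08, 0, 0, 0, 1], [0, 0, -0.09, 0, 0, 0, 1], [0, 0, -0.1, 0, 0, 0, 1], [0, 0, -0.1, 0, 0, 0, 1]],
  ],
)

```text
clock: 5.9
eef_pos: [588.2, -147.6, 183.0]
eef_rot: [-3.141, -0.0, 1.571]
wrist_force: [0.7, 0.4, -1.9]
finger_gap: 19.1
finger_force: 40.0
```

>>> servo_tool(
  motion=[
    [[0, 0, -0.01, 0, 0, 0, 1], [0, 0, -0.02, 0, 0, 0, 1], [0, 0, -0.028, 0, 0, 0, 1], [0, 0, -0.034, 0, 0, 0, 1], [0, 0, -0.034, 0, 0, 0, 1], [0, 0, -0.034, 0, 0, 0, 1]],
  ],
)

```text
clock: 6.5
eef_pos: [588.5, -147.5, 166.4]
eef_rot: [3.141, 0.0, 1.571]
wrist_force: [0.7, -0.4, 0.4]
finger_gap: 19.2
finger_force: 40.0
```

>>> servo_tool(
  motion=[
    [[0, 0, 0, 0, 0, 0, 0.57], [0, 0, 0, 0, 0, 0, 0.57], [0, 0, 0, 0, 0, 0, 0.57], [0, 0, 0.08, 0, 0, 0, 0.57], [0, 0, 0.16, 0, 0, 0, 0.57], [-0.08, -0.06, 0.16, 0, 0, 0, 0.57], [-0.17, -0.12, 0.16, 0, 0, 0, 0.57], [-0.26, -0.18, 0.16, 0, 0, 0, 0.57], [-0.32, -0.25, 0.14, 0, 0, 0, 0.57], [-0.362, -0.258, 0.1, 0, 0, 0, 0.57]],
  ],
)

```text
clock: 7.5
eef_pos: [405.7, -279.0, 217.4]
eef_rot: [3.139, 0.002, 1.569]
wrist_force: [0.2, -0.7, -0.5]
finger_gap: 40.4
finger_force: 0.0
```

```bash
cat >> h.py <<'E'
def status():
    t=cam("top");W=pts(t);st=manip.read_state();print(st["eef_pos"].round(1),round(st["finger_gap"],1),st["wrist_force"].round(1))
    x,y,z=np.moveaxis(W,-1,0)
    for n,(cx,cy),lo,hi,r in (("cream",(503,-264),58,72,45),("ochre",(513,-361),58,72,45),("red",(407,-277),58,72,45),("disp lid",(589,-148),130,175,30),("disp knob",(589,-148),176,200,30),("plung",(499,-127),130,175,14)):
        m=(np.hypot(x-cx,y-cy)<r)&(z>lo)&(z<hi); A=W[m]; print(n,len(A),A.mean(0).round(1) if len(A) else "", np.median(A[:,2]).round(1) if len(A) else "")
    return t,W
E
python3 -c "
from h import *
t,W=status(); save('t4',cv2.resize(t['frame'][180:345,200:430],(690,495)))"
```

```text
[ 402.6 -277.9  213.1] 40.4 [-1.6 -0.7 -2.6]
cream 5 [ 537.1 -248.2   64.3] 63.2
ochre 53 [ 516.6 -362.3   66.1] 66.1
red 0  
disp lid 433 [ 589.  -148.2  162.5] 162.4
disp knob 58 [ 587.3 -149.4  186.9] 187.4
plung 107 [ 498.8 -127.2  153.8] 154.0
```

View pics/t4.png

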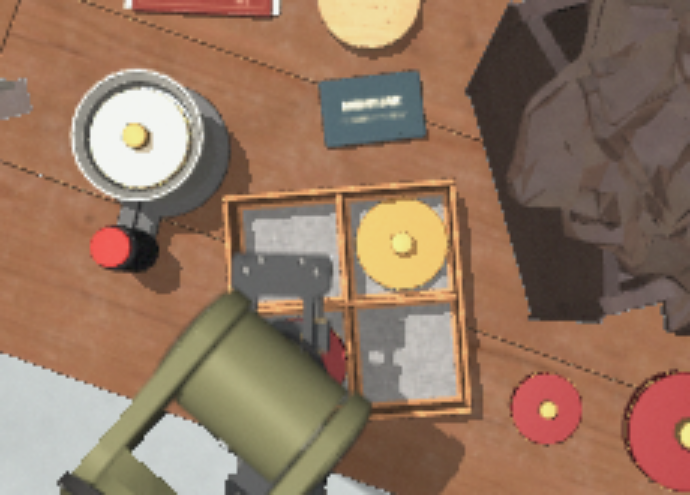

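The cream tin is seated with its lid at 162.4 mm, centred at (135,135). The caddy hasn't moved. Descending on the red tin.

>>> servo_tool(
  motion=[
    [[0, 0, 0, 0, 0, 0, 0.57], [0, 0, -0.08, 0, 0, 0, 0.57], [0, 0, -0.16, 0, 0, 0, 0.57], [0, 0, -0.24, 0, 0, 0, 0.57], [0, 0, -0.3, 0, 0, 0, 0.57], [0, 0, -0.33, 0, 0, 0, 0.57], [0, 0, -0.33, 0, 0, 0, 0.57]],
  ],
)

```text
clock: 8.25
eef_pos: [407.7, -275.5, 50.0]
eef_rot: [-3.14, -0.002, 1.572]
wrist_force: [0.3, 0.4, 0.9]
finger_gap: 40.6
finger_force: 0.0
```

>>> servo_tool(
  motion=[
    [[0, -0.002, -0.012, 0, 0, 0, 0.57], [0, -0.002, -0.012, 0, 0, 0, 1], [0, -0.002, -0.012, 0, 0, 0, 1], [0, -0.002, -0.012, 0, 0, 0, 1], [0, -0.002, -0.012, 0, 0, 0, 1], [0, -0.002, 0.04, 0, 0, 0, 1], [0, -0.002, 0.1, 0, 0, 0, 1], [0, -0.002, 0.18, 0, 0, 0, 1], [0, -0.002, 0.26, 0, 0, 0, 1], [0, -0.002, 0.34, 0, 0, 0, 1]],
  ],
)

```text
clock: 9.25
eef_pos: [406.9, -277.2, 223.0]
eef_rot: [-3.141, -0.0, 1.571]
wrist_force: [1.1, -0.1, -1.8]
finger_gap: 18.9
finger_force: 40.0
```

>>> servo_tool(
  motion=[
    [[0, 0, 0.05, 0, 0, 0, 1], [0.06, 0.05, 0.05, 0, 0, 0, 1], [0.13, 0.1, 0.05, 0, 0, 0, 1], [0.2, 0.15, 0.05, 0, 0, 0, 1], [0.27, 0.2, 0.05, 0, 0, 0, 1], [0.33, 0.24, 0.05, 0, 0, 0, 1], [0.364, 0.258, 0.05, 0, 0, 0, 1], [0.364, 0.258, 0.05, 0, 0, 0, 1], [0.364, 0.258, 0.05, 0, 0, 0, 1]],
  ],
)

```text
clock: 10.15
eef_pos: [589.0, -148.4, 245.8]
eef_rot: [-3.141, -0.0, 1.572]
wrist_force: [-0.5, -1.1, -2.4]
finger_gap: 19.3
finger_force: 40.0
```

Run:
```python
from h import *
t,W=status();s=cam("scene"); save("s5",cv2.resize(s["frame"][120:320,340:540],(500,500)))
```

```text
[ 588.7 -148.8  246.2] 19.0 [-0.4  1.7 -2.2]
cream 5 [ 526.2 -241.9   63.5] 63.9
ochre 53 [ 517.4 -362.5   65.6] 66.3
red 0  
disp lid 0  
disp knob 0  
plung 78 [ 495.8 -129.   154.3] 154.6
```

View pics/s5.png

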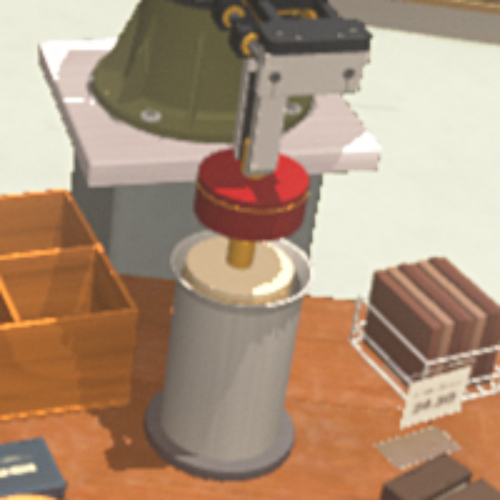

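Red is held upright above the tube at (250,195). Cream sits seated below it with its knob at (240,250).

>>> servo_tool(
  motion=[
    [[0, 0, -0.03, 0, 0, 0, 1], [0, 0, -0.06, 0, 0, 0, 1], [0, 0, -0.08, 0, 0, 0, 1], [0, 0, -0.1, 0, 0, 0, 1], [0, 0, -0.115, 0, 0, 0, 1], [0, 0, -0.13, 0, 0, 0, 1], [0, 0, -0.145, 0, 0, 0, 1], [0, 0, -0.158, 0, 0, 0, 1], [0, 0, -0.158, 0, 0, 0, 1], [0, 0, -0.158, 0, 0, 0, 1]],
  ],
)

```text
clock: 11.25
eef_pos: [589.4, -148.4, 167.2]
eef_rot: [3.142, -0.0, 1.571]
wrist_force: [-0.3, 0.1, -2.5]
finger_gap: 19.1
finger_force: 40.0
```

>>> servo_tool(
  motion=[
    [[0, 0, 0, 0, 0, 0, 0.57], [0, 0, 0, 0, 0, 0, 0.57], [0, 0, 0, 0, 0, 0, 0.57], [0, 0, 0.08, 0, 0, 0, 0.57], [0, 0, 0.16, 0, 0, 0, 0.57], [-0.04, -0.09, 0.16, 0, 0, 0, 0.57], [-0.07, -0.18, 0.16, 0, 0, 0, 0.57], [-0.1, -0.26, 0.16, 0, 0, 0, 0.57], [-0.13, -0.26, 0.16, 0, 0, 0, 0.57], [-0.14, -0.26, 0.16, 0, 0, 0, 0.57]],
  ],
)

```text
clock: 12.25
eef_pos: [518.3, -279.3, 247.4]
eef_rot: [3.142, -0.0, 1.569]
wrist_force: [0.4, 0.3, -0.1]
finger_gap: 40.2
finger_force: 0.0
```

Run:
```python
from h import *
t,W=status(); save('t6',cv2.resize(t['frame'][180:345,200:430],(690,495)))
```

```text
[ 518.5 -278.6  247.7] 40.6 [-1.6 -0.2 -0.1]
cream 0  
ochre 52 [ 515.1 -362.6   64.7] 64.7
red 0  
disp lid 428 [ 588.8 -148.8  160.7] 160.7
disp knob 58 [ 588.1 -147.6  185.6] 185.9
plung 74 [ 501.1 -123.9  154.2] 154.7
```

View pics/t6.png

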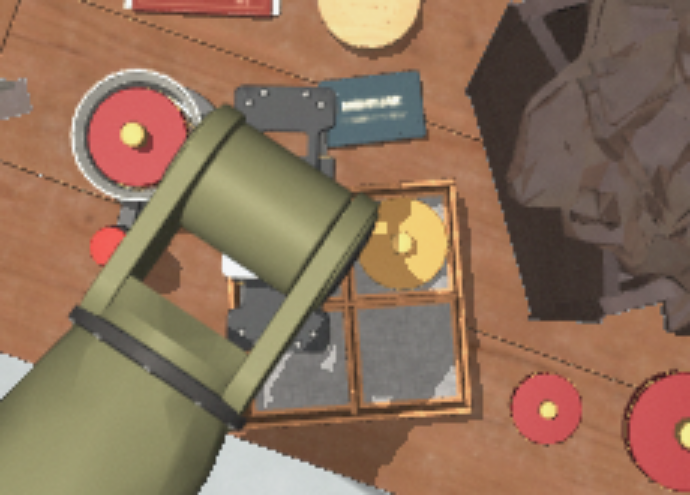

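Red is in the tube at (132,134) with its lid at 160.7 mm. Ochre's knob at (403,243) hasn't moved.

>>> servo_tool(
  motion=[
    [[-0.005, -0.08, 0, 0, 0, 0, 0.57], [-0.011, -0.164, 0, 0, 0, 0, 0.57], [-0.011, -0.164, -0.08, 0, 0, 0, 0.57], [-0.011, -0.164, -0.16, 0, 0, 0, 0.57], [-0.011, -0.164, -0.24, 0, 0, 0, 0.57], [-0.011, -0.164, -0.32, 0, 0, 0, 0.57], [-0.011, -0.164, -0.37, 0, 0, 0, 0.57], [-0.011, -0.164, -0.395, 0, 0, 0, 0.57], [-0.011, -0.164, -0.395, 0, 0, 0, 0.57]],
  ],
)

```text
clock: 13.2
eef_pos: [514.0, -359.5, 48.7]
eef_rot: [-3.14, -0.001, 1.572]
wrist_force: [1.1, -0.5, 0.6]
finger_gap: 40.4
finger_force: 0.0
```

>>> servo_tool(
  motion=[
    [[0, -0.003, -0.01, 0, 0, 0, 0.57], [0, -0.003, -0.01, 0, 0, 0, 1], [0, -0.003, -0.01, 0, 0, 0, 1], [0, -0.003, -0.01, 0, 0, 0, 1], [0, -0.003, -0.01, 0, 0, 0, 1], [0, -0.003, 0.04, 0, 0, 0, 1], [0, -0.003, 0.12, 0, 0, 0, 1], [0, -0.003, 0.2, 0, 0, 0, 1], [0, -0.003, 0.28, 0, 0, 0, 1], [0, -0.003, 0.36, 0, 0, 0, 1]],
  ],
)

```text
clock: 14.2
eef_pos: [513.5, -361.7, 231.4]
eef_rot: [-3.141, -0.0, 1.571]
wrist_force: [-0.4, -0.2, -2.1]
finger_gap: 19.2
finger_force: 40.0
```

>>> servo_tool(
  motion=[
    [[0, 0, 0.035, 0, 0, 0, 1], [0.03, 0.07, 0.035, 0, 0, 0, 1], [0.06, 0.15, 0.035, 0, 0, 0, 1], [0.09, 0.23, 0.035, 0, 0, 0, 1], [0.12, 0.31, 0.035, 0, 0, 0, 1], [0.14, 0.38, 0.035, 0, 0, 0, 1], [0.151, 0.427, 0.035, 0, 0, 0, 1], [0.151, 0.427, 0.035, 0, 0, 0, 1], [0.151, 0.427, 0.035, 0, 0, 0, 1]],
  ],
)

```text
clock: 15.1
eef_pos: [589.3, -148.3, 247.2]
eef_rot: [-3.141, 0.0, 1.572]
wrist_force: [0.0, -0.7, -2.2]
finger_gap: 19.4
finger_force: 40.0
```

Run:
```python
from h import *
t,W=status();s=cam("scene"); save("s7",cv2.resize(s["frame"][120:320,340:540],(500,500)))
```

```text
[ 589.1 -149.   247.2] 19.3 [ 0.8 -0.4 -2.1]
cream 5 [ 526.8 -241.8   62.4] 62.0
ochre 5 [ 543.7 -376.3   64.9] 65.6
red 2 [ 364.4 -288.9   61.4] 61.4
disp lid 0  
disp knob 0  
plung 76 [ 496.1 -128.6  154.1] 154.1
```

View pics/s7.png

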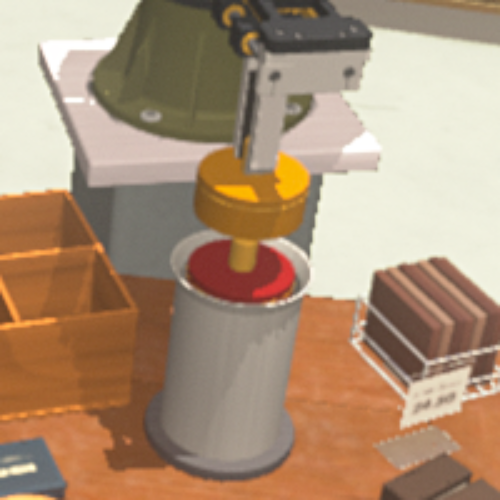

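Ochre is held upright above the stack at (250,190). Lowering and pushing.

>>> servo_tool(
  motion=[
    [[0, 0, -0.03, 0, 0, 0, 1], [0, 0, -0.06, 0, 0, 0, 1], [0, 0, -0.08, 0, 0, 0, 1], [0, 0, -0.1, 0, 0, 0, 1], [0, 0, -0.115, 0, 0, 0, 1], [0, 0, -0.13, 0, 0, 0, 1], [0, 0, -0.145, 0, 0, 0, 1], [0, 0, -0.159, 0, 0, 0, 1], [0, 0, -0.159, 0, 0, 0, 1], [0, 0, -0.159, 0, 0, 0, 1]],
  ],
)

```text
clock: 16.2
eef_pos: [589.3, -148.4, 167.7]
eef_rot: [-3.142, -0.0, 1.571]
wrist_force: [0.2, -0.3, -1.8]
finger_gap: 19.3
finger_force: 40.0
```

>>> servo_tool(
  motion=[
    [[0, 0, 0, 0, 0, 0, 0.57], [0, 0, 0, 0, 0, 0, 0.57], [0, 0, 0, 0, 0, 0, 0.57], [0, 0, 0.08, 0, 0, 0, 0.57], [0, 0, 0.16, 0, 0, 0, 0.8], [-0.08, -0.06, 0.16, 0, 0, 0, 1], [-0.17, -0.12, 0.16, 0, 0, 0, 1], [-0.26, -0.18, 0.16, 0, 0, 0, 1], [-0.32, -0.2, 0.16, 0, 0, 0, 1], [-0.32, -0.2, 0.16, 0, 0, 0, 1]],
  ],
)

```text
clock: 17.2
eef_pos: [426.5, -249.9, 248.6]
eef_rot: [3.141, 0.001, 1.568]
wrist_force: [-0.2, -0.1, -0.7]
finger_gap: 0.7
finger_force: 0.0
```

Run:
```python
from h import *
t,W=status(); save('t8',cv2.resize(t['frame'][180:345,200:430],(690,495)))
```

```text
[ 428.2 -249.2  248.6] 0.5 [-0.4  0.8 -0. ]
cream 1 [ 546.4 -256.8   67. ] 67.0
ochre 7 [ 542.3 -378.3   63.2] 62.8
red 0  
disp lid 427 [ 588.7 -148.7  161.6] 161.5
disp knob 59 [ 587.9 -147.8  186.7] 186.4
plung 108 [ 498.8 -127.1  154.1] 154.5
```

View pics/t8.png

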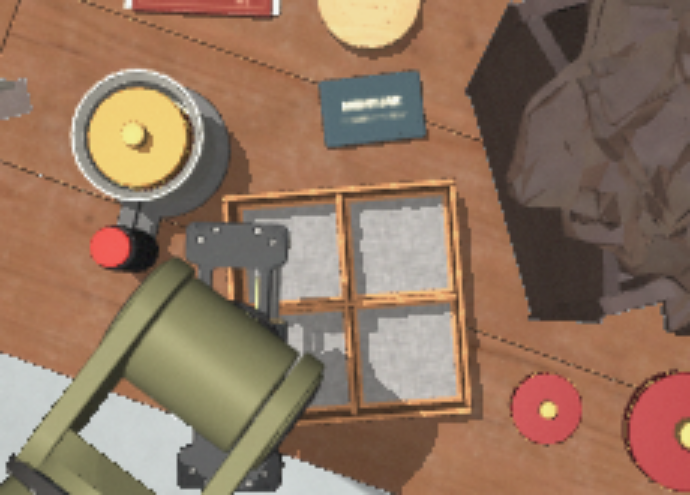

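The ochre lid is flush at 161.5 mm and all wells are empty. Next, the plunger at (110,248) in this crop.

>>> servo_tool(
  motion=[
    [[0.04, 0.06, 0, 0, 0, 0, 1], [0.08, 0.13, 0, 0, 0, 0, 1], [0.11, 0.19, 0, 0, 0, 0, 1], [0.141, 0.244, 0, 0, 0, 0, 1], [0.141, 0.244, -0.06, 0, 0, 0, 1], [0.141, 0.244, -0.12, 0, 0, 0, 1], [0.141, 0.244, -0.16, 0, 0, 0, 1], [0.141, 0.244, -0.16, 0, 0, 0, 1]],
  ],
)

```text
clock: 18.05
eef_pos: [499.4, -125.2, 165.4]
eef_rot: [-3.137, -0.002, 1.572]
wrist_force: [0.2, 0.5, 0.5]
finger_gap: 0.9
finger_force: 0.0
```

Head at 155, stop at 141. Pressing in small steps.

>>> servo_tool(
  motion=[
    [[0, -0.003, -0.014, 0, 0, 0, 1], [0, -0.003, -0.022, 0, 0, 0, 1], [0, -0.003, -0.03, 0, 0, 0, 1], [0, -0.003, -0.038, 0, 0, 0, 1], [0, -0.003, -0.044, 0, 0, 0, 1], [0, -0.003, -0.048, 0, 0, 0, 1], [0, -0.003, -0.05, 0, 0, 0, 1], [0, -0.003, -0.05, 0, 0, 0, 1]],
  ],
)

```text
clock: 18.85
eef_pos: [500.3, -128.0, 143.5]
eef_rot: [3.14, 0.0, 1.571]
wrist_force: [0.5, 1.5, 3.4]
finger_gap: 0.4
finger_force: 1.8
```

>>> servo_tool(
  motion=[
    [[0, 0, -0.004, 0, 0, 0, 1], [0, 0, -0.006, 0, 0, 0, 1], [0, 0, -0.008, 0, 0, 0, 1], [0, 0, -0.008, 0, 0, 0, 1]],
  ],
)

```text
clock: 19.25
eef_pos: [500.5, -128.1, 140.7]
eef_rot: [3.139, 0.001, 1.571]
wrist_force: [-5.3, 1.7, 16.8]
finger_gap: 0.3
finger_force: 8.7
```

>>> servo_tool(
  motion=[
    [[0, 0, 0, 0, 0, 0, 1], [0, 0, 0, 0, 0, 0, 1], [0, 0, 0.08, 0, 0, 0, 1], [0, 0, 0.16, 0, 0, 0, 1], [0, 0, 0.22, 0, 0, 0, 1], [-0.08, -0.06, 0.22, 0, 0, 0, 1], [-0.16, -0.12, 0.22, 0, 0, 0, 1], [-0.16, -0.16, 0.22, 0, 0, 0, 1], [-0.16, -0.16, 0.22, 0, 0, 0, 1]],
  ],
)

```text
clock: 20.15
eef_pos: [419.2, -209.6, 249.2]
eef_rot: [3.141, 0.001, 1.568]
wrist_force: [0.8, 1.2, -0.0]
finger_gap: 0.5
finger_force: 0.0
```

Run:
```python
from h import *
t,W=status()
```

```text
[ 419.7 -208.5  249. ] 0.3 [ 0.1  0.2 -0.4]
cream 7 [ 533.2 -246.    63.5] 63.6
ochre 6 [ 545.9 -372.5   64.9] 64.5
red 1 [ 364.2 -290.1   59.3] 59.3
disp lid 431 [ 589.  -148.5  161.6] 161.6
disp knob 58 [ 587.7 -147.9  186.9] 186.3
plung 95 [ 499.  -126.1  140.7] 140.7
```

The plunger went from 154.5 to 140.7 mm, about 14 mm down. The top lid reads 161.6 mm. Handing in.

```bash
python3 -c "
from cell import manip
print(manip.sign_off())"
```

```text
the job is handed in; nothing more can be done
None
```

The cream, red and ochre tins (the teal one was absent) are stacked upright in the dispenser with the top lid at 161.6 mm against the 162 mm rim, the lock plunger is pressed about 14 mm to its stop, and the job is handed in (no verdict was returned).

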